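# Roll the purple-capped sample tote to the end of the track and unload it

## Task

Roll the tote with the purple-capped blood tubes along its roller lane, without lifting it, until it is up against the yellow end stop. Then lift it off by its handle and set it down on the purple mat, centred and square with the mat; let go and leave it standing. Keep it upright, and leave the red-capped tote where it stands.

Things in the scene. Friction and masses are not known exactly. Their poses are not given: they have to be found in the camera images.
- purple_tote: Tote to move: grey block, 16 purple tube caps on top, purple labels; one rigid piece, about 0.6 kg. 90 mm along x, 110 along y; body 50 high, caps to 66. White handle bar along its x over the middle: 90 long, 16 wide (y), 16 high, its centre 100 mm above the underside, on a post at each end. Origin: centre of underside, z up. Starts in either lane of the track, its y along the lane.
- red_tote: The bystander tote in the other lane: the same in shape and size, with red caps and labels. Origin: centre of the underside. It rolls easily too, so do not touch it.
- roller_track: Fixed low two-lane conveyor, 292 x 424 mm (x, y). Origin: centre of underside, on the bench. Level lanes along y, centred at x = -70 and +70 mm, 98 wide between rails; free rollers' tops at z = 60 mm, rails' tops 75. Yellow stop across the +y end (robot's left), top at 120, rubber face at y = +190: a tote against it has its origin at y = +135. A tote rolls with under 2 N and soon rests.
- purple_mat: Fixed flat purple mat on the bench beyond the end stop, on the robot's left, 130 mm along its x, 150 mm along its y, 6 mm thick; a lighter rectangle in the middle shows the tote's footprint (tote's y along the mat's y, either way round). Origin: centre of its underside, z up.
Not all that is in view belongs to the job. Several things have the shape of the purple_mat; the one meant has the colours described above.

How it is judged (in metres and radians):
On the way, in this order (a step that is already met when the one before it is completed fails the run):
1. the purple tote has rolled half-way, still on the rollers (z of purple_tote in the frame of roller_track between 0.052 and 0.068 m and y of purple_tote in the frame of roller_track between 0.02 and 0.11 m), for 0.04 s.
2. the purple tote stands on the rollers within 12 mm of the end stop, nearly still (z of purple_tote in the frame of roller_track between 0.052 and 0.068 m and y of purple_tote in the frame of roller_track above 0.123 m and linear speed of purple_tote below 0.05 m/s), for 0.2 s.
3. the purple tote is lifted clear of the rollers (z of purple_tote in the frame of roller_track above 0.09 m), for 0.1 s.
At the end, for the whole second after the job is handed in: The purple-capped tote stands upright and at rest flat on the purple mat, its centre within 20 mm of the mat's centre along each of the mat's axes, turned less than 10 degrees from the mat's y axis (either way round); the red-capped tote is within 25 mm of where it began (x of purple_tote in the frame of purple_mat between -0.02 and 0.02 m and y of purple_tote in the frame of purple_mat between -0.02 and 0.02 m and z of purple_tote in the frame of purple_mat between 0 and 0.012 m and angle between the y axis of purple_tote and the y axis of purple_mat, either way round below 0.175 rad and angle between purple_tote's own z axis and vertical below 0.1 rad and linear speed of purple_tote below 0.02 m/s and distance of red_tote from where it was at the start of the episode below 0.025 m); the robot touches nothing.
It fails at once if the purple tote is tipped more than 30 degrees (angle between purple_tote's own z axis and vertical above 0.52 rad).
It fails at once if the purple tote is lifted off the rollers in its lane more than 30 mm short of the end stop (z of purple_tote in the frame of roller_track between 0.075 and 0.1 m and y of purple_tote in the frame of roller_track between -0.2 and 0.105 m and (x of purple_tote in the frame of roller_track between -0.09 and -0.05 m or x of purple_tote in the frame of roller_track between 0.05 and 0.09 m)).
It fails at once if the red-capped tote is moved more than 25 mm (distance of red_tote from where it was at the start of the episode above 0.025 m).
It also fails if it takes over 54 s, if anything falls off the work surface, if the arm or the gripper's body presses on something with over 40 N, if the wrist force passes 120 N, or if a joint passes its speed limit or range.

## Robot

A 7-joint arm with a two-finger parallel gripper is mounted at the origin on the work surface. World frame = base frame: x ahead of the robot, y to its left, z up, the work surface at z = 0. Lengths are in m, angles in degrees, forces in N, time in s.
With the tool pointing down it reaches from about 0.4 to 0.9 m from the base axis. Payload 5.6 kg.
Tool frame: the origin (TCP) lies at the very end of the fingers, on their centre line; the grasp point (between the pads) lies 19 mm behind it (robot.tcp_to_grasp is the distance from the TCP to the grasp point, in m); z points along the fingers, x is the direction in which the jaws open and shut, and the axes are right-handed (so a half turn about z gives the same grasp; the last joint's range is limited). The gripper opens to 92 mm and grips with 3 to 60 N. Pads are 20 mm wide; open, the fingers measure 128 mm over their backs; the gripper's body (75 mm by 189 mm) begins 69 mm behind the grasp point.
Start: joints at [66.864, 26.786, -0.665, 91.828, 0.344, 61.387, -3.226], TCP at [0.229, -0.608, 0.215] pointing down, gripper open.
Joint ranges: [-144.91, 144.91], [-17.63, 115.5], [-89.93, 88.59], [15.96, 139.68], [-74.01, 254.01], [8.47, 105.57], [-167.45, 167.45]. Speed limits (degrees/s): [147.25, 147.25, 180, 180, 180, 180, 180].

## Interface

Orientations are given as [roll, pitch, yaw] about the fixed x, y, z axes, in that order (R = Rz(yaw) Ry(pitch) Rx(roll)).
In Python, from cell import robot gives the robot as it stands.
- The arm moves only by the tool step_arm, never from a script. Its arguments are lists of equal length, an entry for each row: "rot": the turn, a rotation vector about the tool's x, y, z in rad, a list of three; "delta_pos": the shift along the tool's x, y, z in mm, a list of three; "claw": the finger opening in mm, from 0 to 91.9. A call has 1 to 10 rows; each row shifts and turns the commanded pose from where the row before left it, along the tool's axes as they then stand; what a row does not reach is not made up. A row lasts 1/10 s, in which the tool goes at most 50 mm and 8.59 degrees, less where a joint would pass 70% of its speed; a pose out of reach is approached as far as the arm can. A call is refused whole if a number of a shift passes 50 or a number of a turn 0.15, either way. A call with a gripper value outside its range is refused whole. The fingers move at their own pace and stop on an object; the grip force is fixed at half the most. Time passes only in rows, so rows that do not move let the fingers close. It gives the time, the measured TCP pose, the force and the opening at its end, in the units of the state.
- robot.get_state(): the state, without advancing time (a new reading comes with each control period).
- robot.capture(name): name is "side" or "top"; returns (picture, depth): 384x512x3 uint8, red, green, blue; 384x512 float32, m along the optical axis (not along the pixel's ray), 0 where there is no reading.
- robot.calibration(name): a dict with "vertical_fov" (degrees; the focal length in pixels is half the picture's height over the tangent of half this angle, whatever the lens; pixels are square), "cx", "cy" (the principal point, pixels), "R" (3x3) and "t" (3): a world point X has camera coordinates R X + t. Camera axes: x right, y down, z forward; pixel columns grow to the right and rows downward; lengths in m; the calibration is good to about 2 mm. A picture is of the moment at which its call begins. calibration takes no time and is no camera call.
- robot.sign_off(): hands the job in, once; it reports no verdict.
The state is a dict: "clock": time; "joint_positions": joint angles; "qd": joint speeds; "effort": joint torques, N m; "position": TCP position; "eef_rot": TCP orientation; "contact_force": force on the tool from outside, world axes, zero at the start; "wrist_torque": the same for the moment, N m; "opening": opening from 0.0 (shut) to 1.0 (fully open).
Only numpy, scipy, OpenCV 4.12 (cv2) and the standard library are available. Lean on these libraries where they do the work, as an engineer would, in place of code of your own. Each camera call takes 0.05 s, during which the arm holds its last target. There are 200 camera calls.

## Working session

There is one attempt and no reset: what is moved stays moved. The work goes in short steps, Python scripts to look and compute and a tool call to move; the robot and the scene stay as the last step left them, time stands still between calls to the robot, and variables do not carry over. Pictures are saved under pics/ and viewed, about 8 in all and at most 12, crops included, and the job is handed in when it is done.

Besides the shell and the picture viewer there is one more tool, called as a command line: name --argument value ..., lists and objects as JSON in quotes. step_arm: Moves the arm, as the interface text tells. Its arguments: {"type":"object","properties":{"rot":{"type":"array","items":{"type":"array","items":{"type":"number"}}},"delta_pos":{"type":"array","items":{"type":"array","items":{"type":"number"}}},"claw":{"type":"array","items":{"type":"number"}}},"required":["rot","delta_pos","claw"]}

```bash
mkdir -p pics; cat > h.py <<'E'
import numpy as np, cv2
from cell import robot
def cap(n):
    im,d=robot.capture(n); return im,d,robot.calibration(n)
def pts(d,c):
    f=d.shape[0]/2/np.tan(np.radians(c["vertical_fov"]/2)); v,u=np.indices(d.shape)
    X=np.stack([(u-c["cx"])/f*d,(v-c["cy"])/f*d,d],-1)
    W=(X-np.array(c["t"]))@np.array(c["R"]); W[d<=0]=np.nan; return W
def save(n,im,s=1): cv2.imwrite(f"pics/{n}.png",cv2.cvtColor(cv2.resize(im,None,fx=s,fy=s),cv2.COLOR_RGB2BGR))
E
python3 - <<'E'
from h import *
a=[]
for n in("top","side"):
    im,d,c=cap(n); save(n,im,1.5 if n=="top" else 1.5); np.savez(f"{n}.npz",im=im,d=d); print(n,c,d.min(),d.max())
print(robot.get_state())
E
```

```text
top {'vertical_fov': 50.12733593596538, 'cx': 251.9755623660376, 'cy': 190.997485560753, 'R': array([[ 0.02964829, -0.99946705,  0.01366001],
       [-0.98073236, -0.03172709, -0.1927626 ],
       [ 0.19309326, -0.00768173, -0.98115034]]), 't': array([0.05851457, 0.48265464, 0.86856321])} 0.0 1.7034633
side {'vertical_fov': 57.49129202670182, 'cx': 251.05045774905153, 'cy': 188.82676618486968, 'R': array([[-0.95784159, -0.28717329, -0.00842561],
       [-0.1948386 ,  0.67086076, -0.7155304 ],
       [ 0.21113363, -0.68372315, -0.69853078]]), 't': array([0.46100006, 0.09191585, 0.84352164])} 0.0 3.1800616
{'clock': 0.1, 'joint_positions': array([66.86388631, 26.83188595, -0.66513466, 91.87564672,  0.34275443,
       61.38918765, -3.22646444]), 'qd': array([ 0.07477841, -0.13101133, -0.07422965, -0.24816561,  0.07587058,
        0.00355088,  0.01625957]), 'effort': array([ 1.31631568e-03, -5.21651065e+01, -1.20154748e-02, -2.44366837e+01,
       -5.67622622e-02,  1.40341619e-02,  5.11029793e-05]), 'position': array([ 0.22921749, -0.60766093,  0.21372506]), 'eef_rot': array([ 1.79994259e+02,  9.45613457e-02, -6.93321983e+01]), 'contact_force': array([-0.42460569, -0.6640539 ,  0.00750271]), 'wrist_torque': array([-0.0220555 ,  0.03274325, -0.02999726]), 'opening': 1.00084511316307}
```

View pics/top.png

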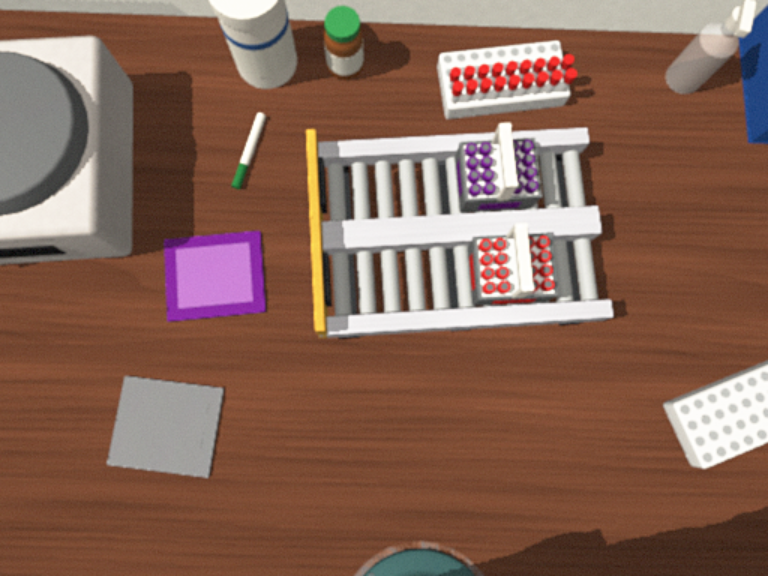

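View pics/side.png

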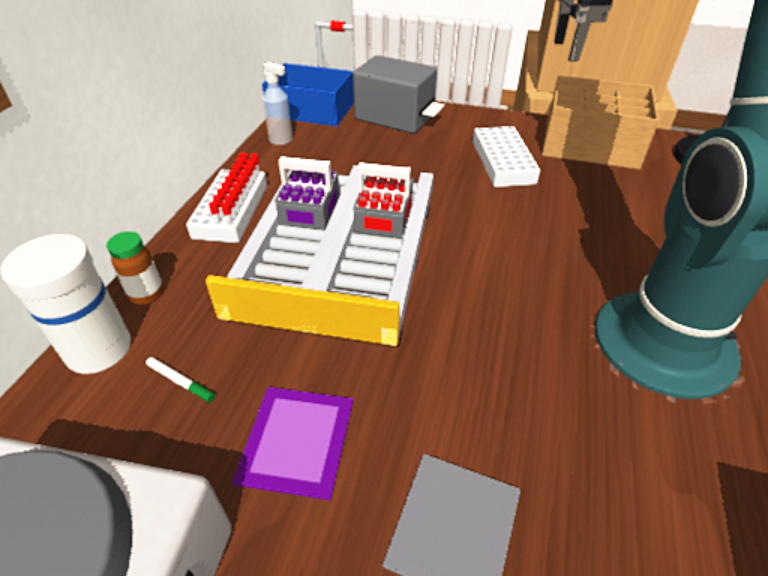

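The top view shows the purple tote in the far lane at (500,172) and the red one in the near lane at (515,267). Mat candidates are purple with a light rectangle at (215,275) and plain grey at (165,427). The purple one fits the description. Measuring next, with one enlarged crop to confirm.

```bash
cat >> h.py <<'E'
def rect(P):
    r=cv2.minAreaRect((P[:,:2]*1000).astype(np.float32)); return [np.round(x,1) for x in r]
def big(m):
    n,l,s,_=cv2.connectedComponentsWithStats(m.astype(np.uint8)); return l==1+np.argmax(s[1:,4])
E
python3 - <<'E'
from h import *
for n in("top","side"):
    z=np.load(n+".npz"); im,d=z["im"],z["d"]; c=robot.calibration(n); W=pts(d,c)
    hsv=cv2.cvtColor(im,cv2.COLOR_RGB2HSV); H,S,V=[hsv[...,i].astype(int) for i in range(3)]
    pur=(H>130)&(H<160)&(S>90)&(V>60); Z=W[...,2]
    m=big(pur&(Z<.03)); print(n,"mat",rect(W[m]),np.median(Z[m]))
    yel=(H>18)&(H<32)&(S>150)&(V>120); m=big(yel); P=W[m]; print("stop",rect(P[P[:,2]>.11]),np.nanpercentile(P,[2,98],axis=0).round(3))
    cp=pur&(Z>.1)&(Z<.15); print("caps",rect(W[cp]),np.nanmedian(W[cp],0))
    rd=((H<8)|(H>172))&(S>150)&(Z>.115)&(Z<.14)&(W[...,1]<.1); 
    wh=(S<60)&(V>130)&(Z>.15)&(Z<.18); 
    k,l,s,_=cv2.connectedComponentsWithStats(wh.astype(np.uint8))
    for i in range(1,k):
        if s[i,4]>40: print("hand",rect(W[l==i]),np.median(Z[l==i]),s[i])
    rl=(S<60)&(V>130)&(Z>.068)&(Z<.08); print("rails",rect(W[big(rl)]))
    if n=="top": save("crop_top",im[60:330,90:430],2)
E
```

```text
top mat [array([499.5, 329. ]), array([131.6, 151.3]), np.float64(7.2)] 0.007855913735988838
stop [array([548.7, 164.6]), array([290.3,  14.2]), np.float64(5.4)] [[0.406 0.147 0.096]
 [0.686 0.181 0.124]]
caps [array([642.4, -92.3]), array([ 87. , 107.9]), np.float64(5.4)] [ 0.64131863 -0.07563903  0.12645699]
hand [array([ 852.5, -416.4]), array([49.9, 14.8]), np.float64(1.3)] 0.17015131917522194 [483   2  14  23 127]
hand [array([829., 269.]), array([29.3, 88.7]), np.float64(6.3)] 0.16245254189781683 [142   7  45  18 274]
hand [array([666.8, 541.5]), array([208.2,  92.2]), np.float64(8.3)] 0.17334666564572193 [   0   36   47   97 3110]
hand [array([644. , -93.7]), array([90., 17.]), np.float64(5.2)] 0.16894281459115307 [331  82  14  45 416]
hand [array([ 503.9, -112.9]), array([90.7, 16.9]), np.float64(4.8)] 0.16887215378709444 [341 148  15  47 450]
rails [array([569.6, -46.1]), array([ 43.8, 409.5]), np.float64(5.4)]
side mat [array([499.4, 328.3]), array([133.4, 152.1]), np.float64(7.4)] 0.006129573901880417
stop [array([547.1, 165.1]), array([290.1,  15.4]), np.float64(5.4)] [[0
[... 190 characters left out ...]
, 792.9]), np.float64(0.1)] 0.16457517283308942 [   0    0  133   77 1186]
hand [array([ 848.7, -421.2]), array([46.3, 19.2]), np.float64(0.2)] 0.1692349646945454 [177  45  13  10  80]
hand [array([640.8, -93.6]), array([89.7, 18.5]), np.float64(5.2)] 0.1650136203862837 [186 104  35  12 263]
hand [array([ 500.3, -113.4]), array([89.8, 20.1]), np.float64(6.1)] 0.16519181395477928 [239 108  35  13 279]
hand [array([841.1, 286.8]), array([104.8,  47.6]), np.float64(54.5)] 0.163745709458966 [  7 170  58  36 582]
hand [array([623.1, 559. ]), array([111.8,  86.1]), np.float64(23.7)] 0.17187191752860767 [   0  321   72   63 3262]
rails [array([567.8, -66.8]), array([ 42.2, 368.8]), np.float64(5.3)]
```

View pics/crop_top.png

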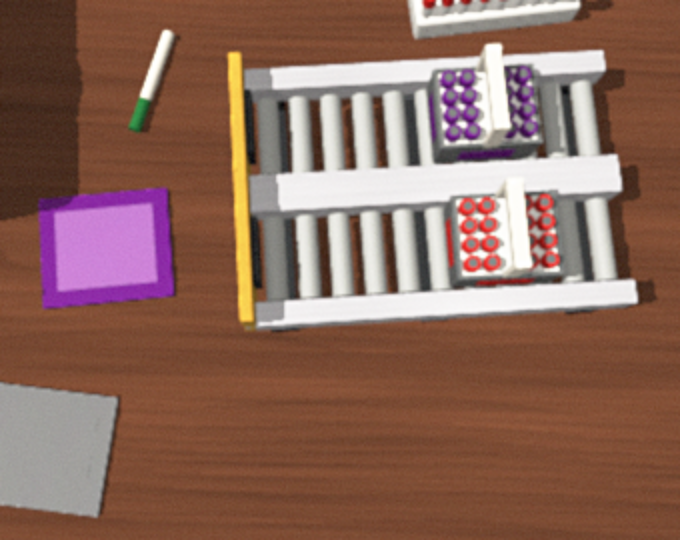

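Confirmed: the purple-bordered mat is at crop (107,247), and the purple tote is in the far lane at crop (487,100). The track is yawed +5.4° and the mat +7.3°. Handle is at about (642.5, -93.7) mm. Moving above it.

step_arm --rot '[[0,0,0.1335],[0,0,0.1335],[0,0,0],[0,0,0],[0,0,0],[0,0,0],[0,0,0],[0,0,0],[0,0,0],[0,0,0]]' --delta_pos '[[0,0,0],[0,0,0],[-29,-28,0],[-29,-28,0],[-29,-28,0],[-29,-28,0],[-29,-28,0],[-29,-28,0],[-29,-28,0],[-29,-28,0]]' --claw '[60,60,60,60,60,60,60,60,60,60]'

```text
clock: 1.1
position: [0.4313, -0.3547, 0.2143]
eef_rot: [180.0, 0.0, -84.6]
contact_force: [0.8, -0.6, 0.6]
opening: 0.655
```

step_arm --rot '[[0,0,0],[0,0,0],[0,0,0],[0,0,0],[0,0,0],[0,0,0],[0,0,0],[0,0,0],[0,0,0],[0,0,0]]' --delta_pos '[[-29,-28,0],[-29,-28,0],[-29,-28,0],[-29,-28,0],[-29,-28,0],[-29,-28,0],[-29,-28,0],[-9,-12,0],[0,0,0],[0,0,0]]' --claw '[60,60,60,60,60,60,60,60,60,60]'

```text
clock: 2.1
position: [0.617, -0.1273, 0.214]
eef_rot: [179.9, -0.1, -84.7]
contact_force: [-0.8, -0.3, -0.2]
opening: 0.656
```

step_arm --rot '[[0,0,0],[0,0,0],[0,0,0]]' --delta_pos '[[-16,-14,0],[-15,-14.5,0],[0,0,0]]' --claw '[60,60,60]'

```text
clock: 2.4
position: [0.6444, -0.0901, 0.2146]
eef_rot: [-179.9, 0.1, -84.5]
contact_force: [-0.8, -0.2, 0.1]
opening: 0.651
```

```bash
python3 - <<'E'
from h import *
im,d,c=cap("side"); save("above",im[60:180,140:320],4); print(robot.get_state()["position"])
E
```

```text
[ 0.64355465 -0.09161594  0.21448847]
```

View pics/above.png

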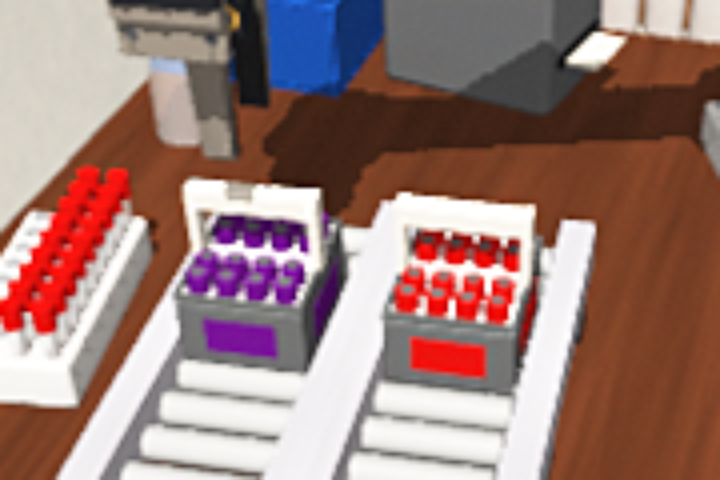

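The gripper straddles the purple handle (bar at about (255,200) in the crop, fingers at (215,110)). Descending and gripping.

step_arm --rot '[[0,0,0],[0,0,0],[0,0,0],[0,0,0],[0,0,0]]' --delta_pos '[[2,1,15],[0,0,20],[0,0,20],[0,0,16],[0,0,0]]' --claw '[60,60,60,60,60]'

```text
clock: 2.95
position: [0.6401, -0.0953, 0.1402]
eef_rot: [179.7, 0.0, -84.7]
contact_force: [0.4, 1.1, -0.8]
opening: 0.652
```

step_arm --rot '[[0,0,0],[0,0,0],[0,0,0],[0,0,0],[0,0,0],[0,0,0],[0,0,0],[0,0,0]]' --delta_pos '[[0,0,0],[0,0,0],[0,0,0],[0,0,0],[0,0,0],[0,0,0],[0,0,0],[0,0,0]]' --claw '[40,30,20,10,8,8,8,8]'

```text
clock: 3.75
position: [0.6428, -0.0943, 0.1439]
eef_rot: [-180.0, -0.0, -84.6]
contact_force: [-0.3, -0.3, 3.1]
opening: 0.169
```

Gripped (15.6 mm opening). Rolling along the lane (tool −x).

step_arm --rot '[[0,0,0],[0,0,0],[0,0,0],[0,0,0],[0,0,0],[0,0,0],[0,0,0],[0,0,0],[0,0,0],[0,0,0]]' --delta_pos '[[-5,0,0],[-10,0,0],[-15,0,0],[-15,0,0],[-15,0,0],[-15,0,0],[-15,0,0],[-15,0,0],[-10,0,0],[-5,0,0]]' --claw '[8,8,8,8,8,8,8,8,8,8]'

```text
clock: 4.75
position: [0.6314, 0.028, 0.1439]
eef_rot: [-180.0, 0.1, -84.5]
contact_force: [-0.3, -0.9, 5.1]
opening: 0.173
```

step_arm --rot '[[0,0,0],[0,0,0],[0,0,0],[0,0,0],[0,0,0],[0,0,0],[0,0,0],[0,0,0]]' --delta_pos '[[-10,0,0],[-10,0,0],[-10,0,0],[-10,0,0],[-10,0,0],[-5,0,0],[0,0,0],[0,0,0]]' --claw '[8,8,8,8,8,8,8,8]'

```text
clock: 5.55
position: [0.6264, 0.0815, 0.1439]
eef_rot: [-180.0, 0.0, -84.6]
contact_force: [1.2, 0.3, 5.9]
opening: 0.17
```

```bash
python3 - <<'E'
from h import *
im,d,c=cap("side"); save("near",im[120:260,130:310],4); print(robot.get_state()["position"],robot.get_state()["contact_force"])
E
```

```text
[0.62640579 0.08129378 0.14390538] [0.63779516 0.44706375 6.16524126]
```

View pics/near.png

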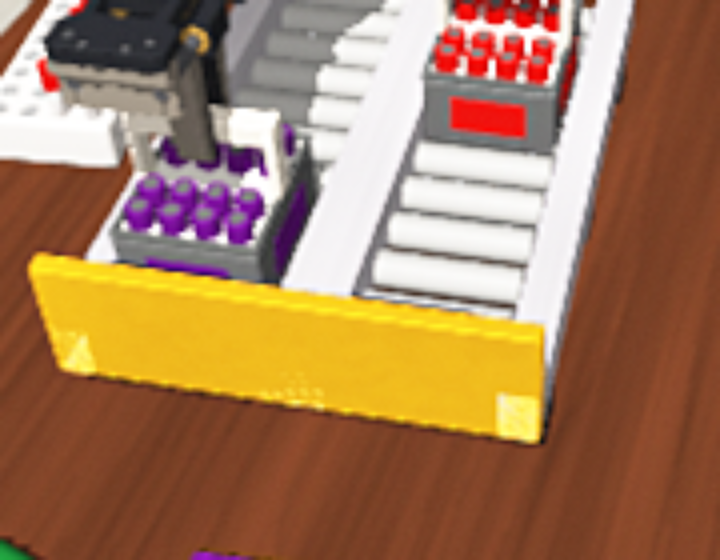

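The tote is on the rollers (handle at (205,140)), still roughly 20–25 mm short of the yellow stop. Closing in slowly, watching the force.

step_arm --rot '[[0,0,0],[0,0,0],[0,0,0],[0,0,0],[0,0,0],[0,0,0]]' --delta_pos '[[-4,0,0],[-4,0,0],[-4,0,0],[-3,0,0],[-2,0,0],[0,0,0]]' --claw '[8,8,8,8,8,8]'

```text
clock: 6.2
position: [0.6248, 0.098, 0.1439]
eef_rot: [-180.0, 0.0, -84.6]
contact_force: [-0.0, 1.0, 5.0]
opening: 0.169
```

step_arm --rot '[[0,0,0],[0,0,0],[0,0,0]]' --delta_pos '[[-2,0,0],[-2,0,0],[0,0,0]]' --claw '[8,8,8]'

```text
clock: 6.5
position: [0.6246, 0.1006, 0.1439]
eef_rot: [-180.0, -0.1, -84.6]
contact_force: [1.0, -2.0, 5.8]
opening: 0.169
```

step_arm --rot '[[0,0,0],[0,0,0]]' --delta_pos '[[-2,0,0],[0,0,0]]' --claw '[8,8]'

```text
clock: 6.7
position: [0.6246, 0.1007, 0.1439]
eef_rot: [-180.0, -0.2, -84.7]
contact_force: [-0.4, -4.9, 6.8]
opening: 0.172
```

Contact: position has stalled at y = 0.1007 with −5 N along the lane. I hold for still time, relax the push, then lift.

step_arm --rot '[[0,0,0],[0,0,0],[0,0,0],[0,0,0],[0,0,0],[0,0,0]]' --delta_pos '[[0,0,0],[0,0,0],[2,0,0],[0,0,0],[0,0,0],[0,0,0]]' --claw '[8,8,8,8,8,8]'

```text
clock: 7.3
position: [0.6246, 0.1006, 0.1439]
eef_rot: [-180.0, -0.0, -84.6]
contact_force: [1.1, -1.8, 5.1]
opening: 0.168
```

```bash
python3 - <<'E'
from h import *
im,d,c=cap("side"); save("atstop",im[120:260,130:310],4); s=robot.get_state(); print(s["position"],s["contact_force"])
E
```

```text
[0.62458724 0.10062721 0.14391552] [ 0.11983959 -1.9935873   6.15653334]
```

View pics/atstop.png

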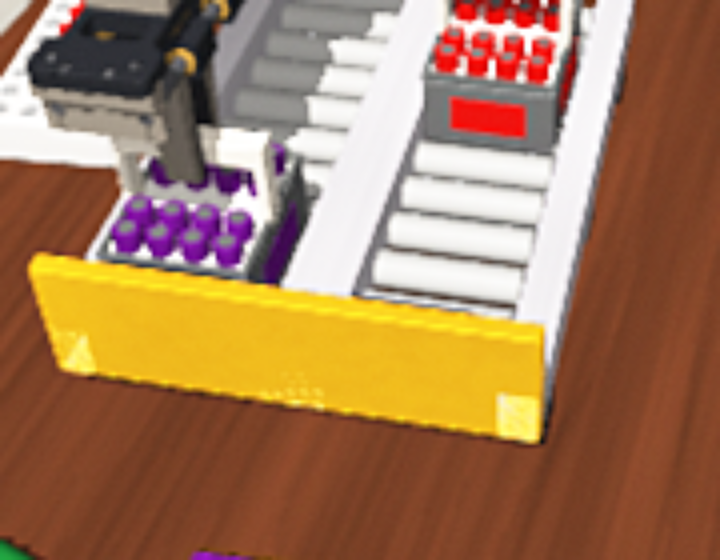

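The tote is against the stop (its front face is hidden behind the yellow bar at (180,265)). Lifting.

step_arm --rot '[[0,0,0],[0,0,0],[0,0,0],[0,0,0],[0,0,0],[0,0,0],[0,0,0],[0,0,0],[0,0,0],[0,0,0]]' --delta_pos '[[1,0,-5],[0,0,-10],[0,0,-15],[0,0,-15],[0,0,-15],[0,0,-15],[0,0,-15],[0,0,-10],[0,0,0],[0,0,0]]' --claw '[8,8,8,8,8,8,8,8,8,8]'

```text
clock: 8.35
position: [0.6241, 0.0998, 0.2434]
eef_rot: [180.0, -0.0, -84.6]
contact_force: [0.5, 0.2, -7.5]
opening: 0.17
```

step_arm --rot '[[0,0,-0.033],[0,0,0],[0,0,0],[0,0,0],[0,0,0],[0,0,0],[0,0,0],[0,0,0],[0,0,0],[0,0,0]]' --delta_pos '[[0,0,0],[-10,4,0],[-20,8,0],[-25,10,0],[-25,10,0],[-25,10,0],[-25,10,0],[-25,10,0],[-25,10,0],[-20,8,0]]' --claw '[8,8,8,8,8,8,8,8,8,8]'

```text
clock: 9.35
position: [0.5174, 0.2906, 0.2429]
eef_rot: [179.9, 0.0, -82.7]
contact_force: [0.6, -0.4, -7.4]
opening: 0.174
```

step_arm --rot '[[0,0,0],[0,0,0],[0,0,0],[0,0,0],[0,0,0]]' --delta_pos '[[-20,8,0],[-15,4,0],[-8,3,0],[0,0,0],[0,0,0]]' --claw '[8,8,8,8,8]'

```text
clock: 9.85
position: [0.5, 0.3279, 0.2433]
eef_rot: [180.0, -0.1, -82.8]
contact_force: [0.8, -0.5, -7.5]
opening: 0.171
```

```bash
python3 - <<'E'
from h import *
im,d,c=cap("side"); save("overmat",im[100:370,90:420],2); s=robot.get_state(); print(s["position"],s["eef_rot"],s["contact_force"])
E
```

```text
[0.50028721 0.32750396 0.24333164] [-1.79997876e+02 -7.26664329e-02 -8.28493657e+01] [ 0.02820823 -0.75136348 -7.5873795 ]
```

View pics/overmat.png

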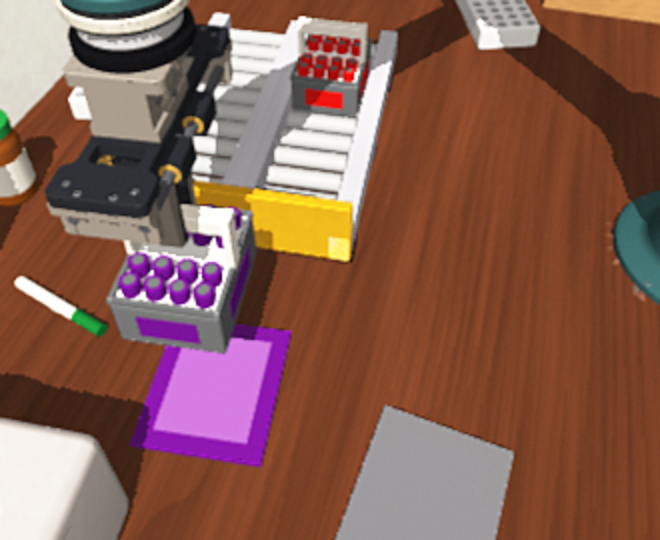

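The upright tote hangs at height over the mat with its front label at (168,328), and the mat is at (215,395). Lowering.

step_arm --rot '[[0,0,0],[0,0,0],[0,0,0],[0,0,0],[0,0,0],[0,0,0],[0,0,0],[0,0,0],[0,0,0],[0,0,0]]' --delta_pos '[[-1,0,10],[0,0,20],[0,0,25],[0,0,25],[0,0,25],[0,0,20],[0,0,12],[0,0,8],[0,0,3],[0,0,0]]' --claw '[8,8,8,8,8,8,8,8,8,8]'

```text
clock: 10.9
position: [0.4996, 0.33, 0.0957]
eef_rot: [-180.0, 0.0, -82.8]
contact_force: [-0.2, -0.2, -7.2]
opening: 0.171
```

step_arm --rot '[[0,0,0],[0,0,0],[0,0,0],[0,0,0]]' --delta_pos '[[0,0,2],[0,0,2],[0,0,2],[0,0,0]]' --claw '[8,8,8,8]'

```text
clock: 11.3
position: [0.4996, 0.3302, 0.09]
eef_rot: [-180.0, 0.0, -82.7]
contact_force: [-0.5, -0.2, -5.4]
opening: 0.174
```

step_arm --rot '[[0,0,0],[0,0,0]]' --delta_pos '[[0,0,1],[0,0,0]]' --claw '[8,8]'

```text
clock: 11.5
position: [0.4997, 0.3302, 0.09]
eef_rot: [-179.9, 0.0, -82.7]
contact_force: [-3.2, -2.6, 4.8]
opening: 0.172
```

Landed (force now upward). Releasing and retreating.

step_arm --rot '[[0,0,0],[0,0,0],[0,0,0],[0,0,0],[0,0,0],[0,0,0]]' --delta_pos '[[0,0,0],[0,0,0],[0,0,0],[0,0,0],[0,0,0],[0,0,0]]' --claw '[16,22,30,40,50,50]'

```text
clock: 12.1
position: [0.4994, 0.33, 0.0885]
eef_rot: [-180.0, 0.0, -82.7]
contact_force: [-0.3, -0.6, -0.3]
opening: 0.541
```

step_arm --rot '[[0,0,0],[0,0,0],[0,0,0],[0,0,0],[0,0,0],[0,0,0],[0,0,0],[0,0,0],[0,0,0],[0,0,0]]' --delta_pos '[[0,0,-10],[0,0,-20],[0,0,-25],[0,0,-25],[0,0,-25],[0,25,-10],[0,30,0],[0,30,0],[0,20,0],[0,0,0]]' --claw '[50,50,50,50,50,50,50,50,50,50]'

```text
clock: 13.1
position: [0.3929, 0.3169, 0.2045]
eef_rot: [-180.0, -0.0, -82.6]
contact_force: [0.2, -0.2, 0.3]
opening: 0.545
```

```bash
python3 - <<'E'
from h import *
for n in("top","side"):
    im,d,c=cap(n); W=pts(d,c); save("end_"+n,im,1.5)
    hsv=cv2.cvtColor(im,cv2.COLOR_RGB2HSV); H,S,V=[hsv[...,i].astype(int) for i in range(3)]; Z=W[...,2]; X=W[...,0]; Y=W[...,1]
    wh=(S<60)&(V>110)
    for nm,m in(("tote",wh&(Z>.1)&(Z<.125)&(abs(X-.5)<.08)&(abs(Y-.33)<.09)),("red",wh&(Z>.155)&(Z<.175)&(abs(X-.5)<.1)&(abs(Y+.113)<.09)),("mat",(H>130)&(H<160)&(S>90)&(Z<.03)&(abs(Y-.33)<.12))):
        if m.sum()>10: m=big(m); print(n,nm,rect(W[m]),np.median(Z[m]))
s=robot.get_state(); print(s["clock"],s["position"],s["contact_force"])
E
```

```text
top tote [array([508.6, 332.7]), array([75.7, 17.4]), np.float64(6.0)] 0.11537887387571438
top red [array([ 503.7, -113.1]), array([90. , 17.5]), np.float64(5.0)] 0.16892903361399023
top mat [array([505.9, 278. ]), array([130.6,  50.5]), np.float64(5.7)] 0.007652568053580715
side tote [array([499., 331.]), array([90.7, 17. ]), np.float64(6.9)] 0.11317246200350184
side mat [array([499.5, 329.2]), array([133.5, 150. ]), np.float64(7.6)] 0.005912272863237377
13.2 [0.39588909 0.31693459 0.20443729] [-0.30187698 -0.09429639 -0.62288856]
```

View pics/end_side.png

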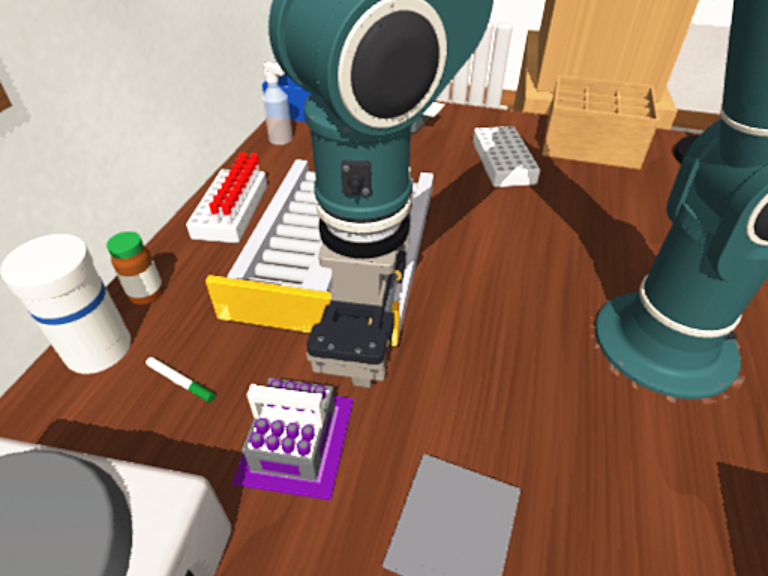

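The tote stands upright, centred on the purple mat at (290,435), and the gripper is clear of it. Handing in.

```bash
python3 -c "
from cell import robot
print(robot.sign_off())"
```

```text
the job is handed in; nothing more can be done
None
```

The purple-capped tote is standing on the purple mat, and I handed the job in at about 13 s. I gripped the tote by its handle and rolled it about 195 mm along the far lane. It stopped against the yellow end stop: movement stalled, with about 5 N pushing back. I then lifted it over the stop, set it down on the mat, let go and moved the gripper clear.

Last checks:
- **Placement:** in the side view the handle centre is at (499, 331) mm and the mat centre at (499.5, 329) mm. They differ by about 2 mm in position and less than 1° in angle.
- **Upright:** the tote stands upright in the last picture. I judged this by eye and by the handle's height, with no separate tilt measurement.
- **Red tote:** in the top view it is at (503.7, -113.1) mm, against (503.9, -112.9) mm at the start, so it did not move. The arm hid it from the side camera at the end.
- **Disagreement:** the final top view read the handle at (508.6, 333) mm. The arm partly hid both the handle and the mat in that view (only 76 of 90 mm of handle was visible), so I relied on the side view.

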